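# Take a keepsake box out of the locked display rack

### The job

A customer wants to see the wooden box with the half-round ridge along its lid. Tip the keeper over, draw the bolt so that the rack's gate drops, then gently lift that box over the front rail (keeping it below the clear cover), draw it forward out of the rack and set it down gently, upright, in the middle of the grey display plinth and lengthwise along it. Leave the gate down and everything else standing where it is.

Things in the scene. Friction and masses are not known exactly. Their poses are not given: they have to be found in the camera images.
- rack: fixed low wooden display rack, open towards the robot. Sizes in mm in its frame; origin: centre of its underside on the table; x to its back (away from the robot), y to its left, z up. Base 170 deep (x) by 310 wide (y), shelf surface at z = 40. Three bays at about y = -100, 0, 100, parted by ribs 12 high, each hold one box end-on, centred near x = 0. Back stop 25 high at x = 75
- rail_top (a point): middle of the top edge of the rack's front rail, a bar 12 thick along the rack's whole width in front of the boxes, at rack x = -79, z = 70: its top is 30 above the shelf surface
- cover_edge (a point): middle of the lower front edge of the clear cover plate, at rack x = 35, z = 215. The plate, 8 thick, roofs only the rear of the bays, x = 35 to 85 (rear strip up to z = 235), on posts at the rear corners (x from 49, y = +-149); the front part of each bay is open above
- gate (a joint): drop gate, rad: 0 shut (upright), 1.57 down, flat towards the robot. A steel bar 12 thick across the rack on two arms 85 long, hinged at rack x = -95, z = 40. Shut, the bar is at z = 125 right in front of the boxes and they cannot come out; a weak spring throws it down by itself once the bolt frees its right end
- gate_bar (a point): middle of the gate's bar
- bolt (a joint): second latch, m: 0 shut, 0.036 fully drawn. A steel bolt whose tip lies in front of the right end of the gate's bar; it slides to the rack's right (rack -y), friction about 1.5 N, and stays where left. It frees the gate at about 0.013. It cannot be drawn while the keeper stands upright
- bolt_knob (a point): top centre of the bolt's square upright steel stem, 16 by 16, free for 49 below this point (z 131 to 180); shut at rack x = -107.5, y = -190, above a wooden latch block (rack x -125 to -45, y -180 to -260, top z = 97) at the rack's right front
- keeper (a joint): first catch, rad: 0 upright, 1.3 tipped over. A steel paddle 46 wide (y), 60 tall, 8 thick on the latch block, just right of the bolt's stem (rack y -200 to -246), hinged at its lower edge (rack x = -107.5, z = 105). It tips only away from the robot (rack +x), stands by friction up to about 0.4 rad, beyond that falls over by itself; the bolt is free from about 0.9 rad
- keeper_top (a point): middle of the keeper's upper edge: rack x = -107.5, y = -223, z = 165 when upright
- box_round: the box to bring: a wooden keepsake box 130 long (x) by 50 wide (y), flat sides up to 90 high, with a half-round ridge 30 wide and 122 long along the lid (top at 104). 0.25 to 0.5 kg, centre of mass at the middle. Origin: centre of its underside; loose, stands in any of the three bays
- box_flat: the same size of wooden box with a plain flat lid (90 high) and a small brass plate; leave it in its bay. Origin: centre of its underside
- box_knobs: the same size of wooden box with two small round knobs 22 across on the lid (102 high); leave it in its bay. Origin: centre of its underside
- plinth: fixed cloth-grey display plinth, a slab 170 long (x) by 100 wide (y) by 25 high on the table to the left. Origin: centre of its underside; its top is 25 above
- bowl: loose wooden bowl, 110 across, 45 high, leave alone; origin under its centre
- vase: loose turned wooden vase, 72 across, 125 high, leave alone; origin under its centre
- bead_jar: loose clear jar with white lid and beads in it, 92 across, 94 high, leave alone; origin under its centre
- seed_pod: loose wooden seed-pod carving with holes, 100 across, 30 high, leave alone; origin under its centre
- brush_pot: loose wooden cup, 60 across, 85 high, leave alone; origin under its centre
Mind the look-alikes: they are no part of the job. What is shaped like the box_round but green or red is not meant.

How it is judged:
On the way, in this order (a step that is already met when the one before it is completed fails the run):
1. the keeper is tipped over (past 0.9 rad) (value of joint keeper above 0.9 rad and value of joint gate below 0.3 rad), for 0.1 s.
2. the bolt is drawn and the gate has dropped (past 1.2 rad) (value of joint bolt above 0.012 m and value of joint gate above 1.2 rad), for 0.1 s.
3. the round-ridged box is raised clear of the front rail (its underside above the rail's top) while still inside the rack (z of box_round in the frame of rack above 0.07 m and x of box_round in the frame of rack above -0.06 m), for 0.05 s.
4. the box is drawn forward until it is wholly in front of the rack's rail (x of box_round in the frame of rack below -0.15 m), for 0.05 s.
At the end, for the whole second after the job is handed in: Ridged box upright (0.08 rad), at rest on the plinth, centred within 22 mm along and 20 mm across it, lengthwise within 0.2 rad either way round; gate down (past 1.2 rad); the other two boxes and the five loose bystanders within 25 mm of where they stood (x of box_round in the frame of plinth between -0.022 and 0.022 m and y of box_round in the frame of plinth between -0.02 and 0.02 m and z of box_round in the frame of plinth between 0.02 and 0.03 m and angle between box_round's own z axis and vertical below 0.08 rad and angle between the x axis of box_round and the x axis of plinth, either way round below 0.2 rad and linear speed of box_round below 0.02 m/s and value of joint gate above 1.2 rad and distance of each of box_flat, box_knobs, bowl, vase, bead_jar, seed_pod, brush_pot from where it was at the start of the episode below 0.025 m); the robot touches nothing.
It fails at once if another box or a bystander is moved more than 25 mm or tipped over (distance of any of box_flat, box_knobs, bowl, vase, bead_jar, seed_pod, brush_pot from where it was at the start of the episode above 0.025 m or angle between any of box_flat, box_knobs, bowl, vase, bead_jar, seed_pod, brush_pot's own z axis and vertical above 0.5 rad).
It fails at once if the box is dropped (falls freely from more than about 20 mm) (contact force between the fingers and box_round below 0.05 N and linear speed of box_round above 0.6 m/s).
It fails at once if the box is jammed hard (over 60 N) against the rack (contact force between box_round and rack above 60 N).
It also fails if it takes over 59 s, if anything falls off the work surface, if the arm or the gripper's body presses on something with over 40 N, if the wrist force passes 120 N, or if a joint passes its speed limit or range.

### The arm

A 6-joint arm with a two-finger parallel gripper is mounted at the origin on the work surface. World frame = base frame: x ahead of the robot, y to its left, z up, the work surface at z = 0. Lengths are in m, angles in rad, forces in N, time in s.
With the tool pointing down it reaches from about 0.275 to 0.75 m from the base axis. Payload 10.2 kg.
Tool frame: the origin (TCP) lies on the centre line of the jaws, within the pads' length; the fingertips stand arm.tcp_to_tips ahead of it and the grasp point (between the pads) lies 11 mm behind it (arm.tcp_to_tips is the distance from the TCP to the fingertips, in m); z points along the fingers, y is the direction in which the jaws open and shut (so a half turn about z gives the same grasp; the last joint's range is limited). The gripper opens to 88 mm and grips with 3 to 60 N. Pads are 18 mm wide; open, the fingers measure 123 mm over their backs; the gripper's body (75 mm by 187 mm) begins 45 mm behind the grasp point.
Start: joints at [1.01, 0.313, 1.498, -0, 1.331, -0.223], TCP at [0.174, 0.495, 0.247] pointing down, gripper open.
Joint ranges: [-2.94, 2.94], [-0.97, 2.17], [0.19, 2.56], [-1.23, 4.37], [0.02, 3.11], [-2.88, 2.88]. Speed limits (rad/s): [2.39, 2.39, 3.01, 3.14, 3.14, 3.14].

### API

Orientations are given as [roll, pitch, yaw] about the fixed x, y, z axes, in that order (R = Rz(yaw) Ry(pitch) Rx(roll)).
In Python, from cell import arm gives the robot as it stands. The module is installed in compiled form; this text tells all that it offers.
- The arm moves only by the tool move_arm, never from a script. Its argument "plan" is text: rows parted by semicolons, each of 7 numbers parted by spaces: the shift along the tool's x, y, z in m, then the turn, a rotation vector about the tool's x, y, z in rad, then the opening, from -1 (shut) to 1 (fully open). In form: dx dy dz ax ay az claw; .... A call has 1 to 5 rows; each row is the pose to reach, as a shift and turn from the pose measured when the call began, along the tool's axes at that moment; what a row does not reach only later rows make up. A row lasts 1/10 s, in which the tool goes at most 50 mm and 8.59 degrees, less where a joint would pass 70% of its speed; a pose out of reach is approached as far as the arm can. A call with a gripper value outside its range is refused whole. The fingers move at their own pace and stop on an object; "grip_force" is the grip in N (left out, the last holds). Time passes only in rows, so rows that repeat a pose let the fingers close. It gives the time, the measured TCP pose, the force and the opening at its end, in the units of the state.
- arm.read_state(): the state, without advancing time (a new reading comes with each control period).
- arm.capture(name): name is "scene" or "top" or "wrist"; returns the picture (400x640x3 uint8, blue, green, red); there is no depth.
- arm.get_calibration(name): a dict with "vfov" (degrees; the focal length in pixels is half the picture's height over the tangent of half this angle, whatever the lens; pixels are square), "cx", "cy" (the principal point, pixels), "R" (3x3) and "t" (3): a world point X has camera coordinates R X + t; the wrist camera has in their place "tool_from_camera" (4x4, takes a point from camera to tool coordinates, whose origin is the TCP and whose axes are the flange's). Camera axes: x right, y down, z forward; pixel columns grow to the right and rows downward; lengths in m; the calibration is good to about 2 mm. A picture is of the moment at which its call begins: read the wrist's pose just before it. get_calibration takes no time and is no camera call.
- arm.finish_job(): hands the job in, once; it reports no verdict.
The state is a dict: "t": time; "joint_pos": joint angles; "qvel": joint speeds; "joint_torque": joint torques, N m; "tcp_pos": TCP position; "ee_rot": TCP orientation; "force": force on the tool from outside, world axes, zero at the start; "torque": the same for the moment, N m; "finger_gap": opening from 0.0 (shut) to 1.0 (fully open).
Only numpy, scipy, OpenCV 4.12 (cv2) and the standard library are available. Lean on these libraries where they do the work, as an engineer would, in place of code of your own. Each camera call takes 0.05 s, during which the arm holds its last target.

## Working session

There is one attempt and no reset: what is moved stays moved. The work goes in short steps, Python scripts to look and compute and a tool call to move; the robot and the scene stay as the last step left them, time stands still between calls to the robot, and variables do not carry over. Pictures are saved under pics/ and viewed, and the job is handed in when it is done.

Besides the shell and the picture viewer there is one more tool, called after "Request:" in YAML: its name, and indented under it one key for each argument. move_arm: Moves the arm, as the interface text tells. Its arguments: {"type":"object","properties":{"plan":{"type":"string"},"grip_force":{"type":"number"}},"required":["plan"]}

```bash
mkdir -p pics; ls; python3 - <<'E'
from cell import arm
import cv2,numpy as np
np.set_printoptions(precision=4,suppress=True)
for n in ["scene","top","wrist"]:
    print(n,arm.get_calibration(n))
print(arm.tcp_to_tips)
for n in ["scene","top"]:
    cv2.imwrite(f"pics/{n}0.png",arm.capture(n))
print(arm.read_state())
E
```

```text
pics
scene {'vfov': 57.01698238367385, 'cx': 316.04819333165796, 'cy': 197.3455788694885, 'R': array([[ 0.8434,  0.5373, -0.0034],
       [ 0.3446, -0.5457, -0.7639],
       [-0.4123,  0.6431, -0.6453]]), 't': array([-0.3899,  0.0007,  1.4597])}
top {'vfov': 50.809596486971685, 'cx': 322.5253075778681, 'cy': 192.56145272187428, 'R': array([[-0.0023, -0.9999,  0.0108],
       [-0.9918,  0.0009, -0.128 ],
       [ 0.1279, -0.011 , -0.9917]]), 't': array([0.0185, 0.4693, 1.5178])}
wrist {'vfov': 63.68870187764666, 'cx': 320.1407701188022, 'cy': 198.05562843678092, 'tool_from_camera': array([[-0.0007, -0.962 , -0.273 ,  0.0706],
       [ 1.    , -0.0005, -0.001 , -0.0003],
       [ 0.0008, -0.273 ,  0.962 , -0.1385],
       [ 0.    ,  0.    ,  0.    ,  1.    ]])}
0.008
{'t': 0.1, 'joint_pos': array([ 1.0096,  0.3134,  1.4983, -0.    ,  1.331 , -0.2234]), 'qvel': array([-0.0004, -0.0003, -0.0018, -0.0004,  0.0018, -0.    ]), 'joint_torque': array([  0.0034, -40.2813, -25.2642,   0.0696,   0.0342,  -0.0001]), 'tcp_pos': array([0.1739, 0.4951, 0.2462]), 'ee_rot': array([-3.1405, -0.0002,  2.8038]), 'force': array([-0.4357, -1.0534,  0.3931]), 'torque': array([-0.0629, -0.0534,  0.0558]), 'finger_gap': 1.0003503973389667}
```

View pics/scene0.png

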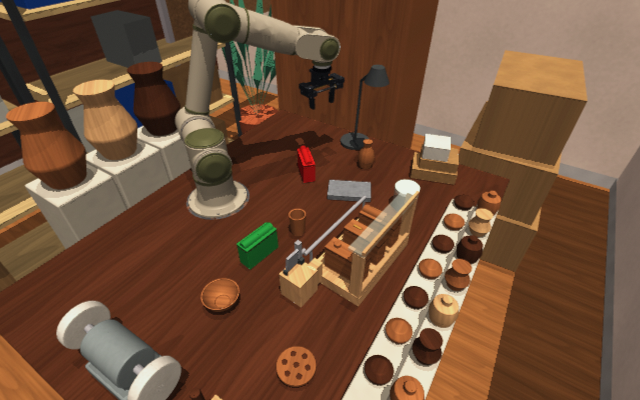

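View pics/top0.png

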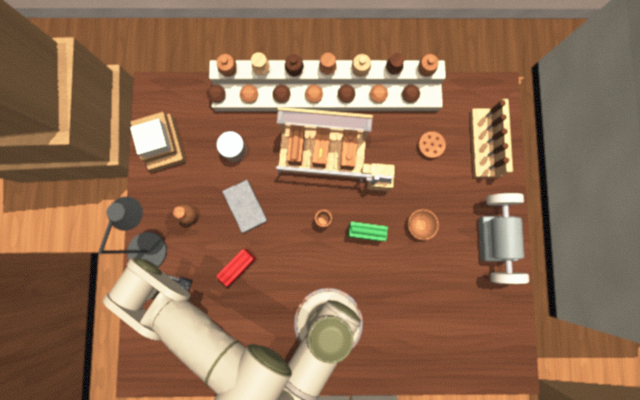

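The scene view shows the rack around (350,250), the latch block at (300,283) and the plinth at (349,190). In the top view they are at (322,150), (380,177) and (244,206). I'll zoom in next.

```bash
python3 - <<'E'
import cv2
a=cv2.imread("pics/top0.png");s=cv2.imread("pics/scene0.png")
cv2.imwrite("pics/topc.png",cv2.resize(a[95:240,215:410],None,fx=4,fy=4,interpolation=cv2.INTER_CUBIC))
cv2.imwrite("pics/scenec.png",cv2.resize(s[165:315,265:425],None,fx=4,fy=4,interpolation=cv2.INTER_CUBIC)[:600])
E
```

```text
(no output)
```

View pics/topc.png

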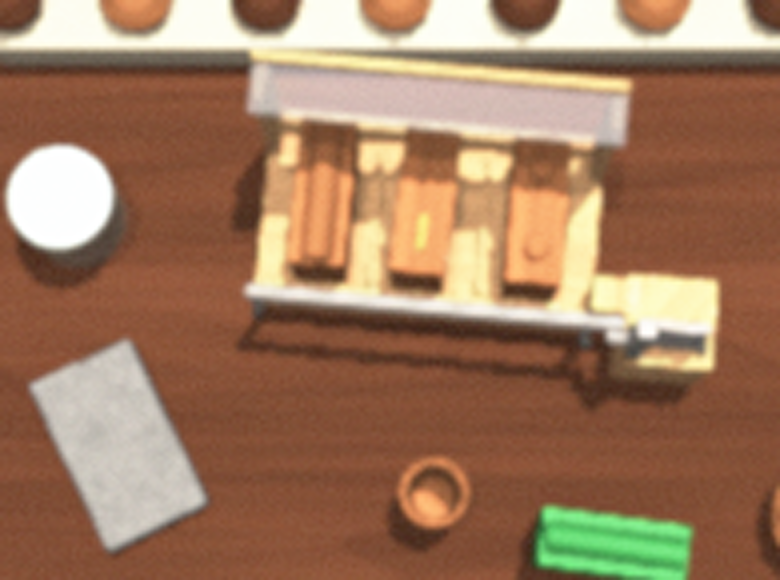

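View pics/scenec.png

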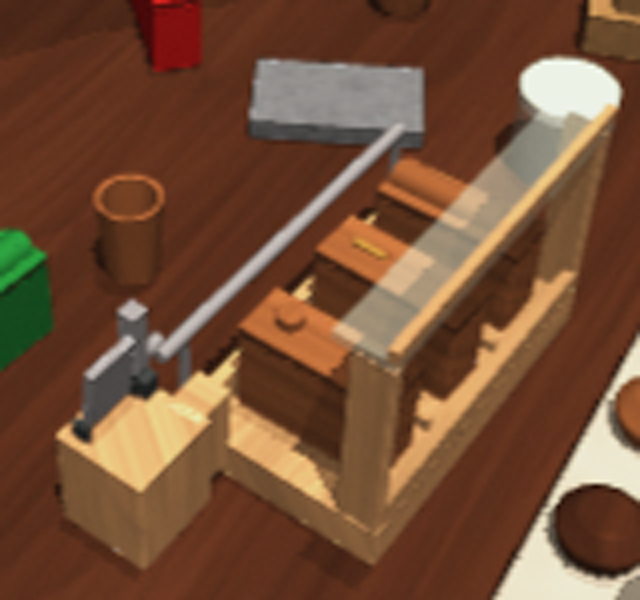

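Candidates in the top view:
- The ridged wooden box in the left bay at (295,146). This fits the description.
- The brass-plate flat box at (320,150).
- The knob box at (350,152).
- The green ridged box at (368,232) and the red one at (235,267), both excluded by colour.

The left-bay box is the target. Next I'll fit the poses from known points.

```bash
cat > h.py <<'E'
import numpy as np,cv2
from scipy.optimize import least_squares
np.set_printoptions(precision=4,suppress=True)
from cell import arm
def cam(n):
    c=arm.get_calibration(n); f=200/np.tan(np.radians(c['vfov'])/2)
    return c,f
def proj(n,X,):
    c,f=cam(n); p=np.atleast_2d(X)@np.array(c['R']).T+c['t']
    return np.c_[c['cx']+f*p[:,0]/p[:,2],c['cy']+f*p[:,1]/p[:,2]]
def ray(n,px,z):
    c,f=cam(n);R=np.array(c['R']);o=-R.T@c['t']
    d=np.c_[(np.atleast_2d(px)-[c['cx'],c['cy']])/f,np.ones(len(np.atleast_2d(px)))]@R
    return o+d*((z-o[2])/d[:,2])[:,None]
def Rz(a): return np.array([[np.cos(a),-np.sin(a),0],[np.sin(a),np.cos(a),0],[0,0,1]])
def toW(pose,X): return np.atleast_2d(X)@Rz(pose[2]).T+[pose[0],pose[1],0]
E
python3 - <<'E'
from h import *
T=lambda u,v:(215+u/4,95+v/4)
S=lambda u,v:(265+u/4,165+v/4)
pts=[("top",T(647,325),(-107.5,-190,180)),
("top",T(717,280),(-45,-260,97)),("top",T(713,370),(-125,-260,97)),
("top",T(630,84),(85,-155,235)),("top",T(250,54),(85,155,235)),
("scene",S(132,306),(-107.5,-190,180)),
("scene",S(60,435),(-125,-260,97)),("scene",S(140,487),(-45,-260,97)),
("scene",S(613,108),(85,155,235)),("scene",S(393,355),(85,-155,235)),
("scene",S(372,563),(85,-155,0)),("scene",S(109,358),(-107.5,-223,165))]
P=np.array([p[2] for p in pts])/1000
def res(q):
    W=toW(q,P); return np.concatenate([proj(p[0],w)[0]-p[1] for p,w in zip(pts,W)])
r=least_squares(res,[0.63,0,0],loss='soft_l1')
print(r.x,np.degrees(r.x[2]));print(res(r.x).reshape(-1,2))
q=r.x
for nm,X in dict(knob=(-.1075,-.19,.18),keeper=(-.1075,-.223,.165),bayL=(0,.1,.04)).items(): print(nm,toW(q,X))
a=cv2.imread("pics/top0.png")
m=((a.max(2).astype(int)-a.min(2)<25)&(a.max(2)>90)).astype('u1')
m[:175]=0;m[240:]=0;m[:,:215]=0;m[:,275:]=0
c=max(cv2.findContours(m,0,1)[0],key=cv2.contourArea); rc=cv2.minAreaRect(c);b=cv2.boxPoints(rc)
print("plinth px",rc);W=ray("top",b,.025);print(W,W.mean(0),np.linalg.norm(W-np.roll(W,1,0),axis=1))
e=W-np.roll(W,1,0); e=e[np.argmax(np.linalg.norm(e,axis=1))];print("yaw",np.degrees(np.arctan2(e[1],e[0])))
def blob(nm,px,z): print(nm,ray("top",px,z)[0])
blob("pot",(323,218),.085);blob("jar",(230,145),.094);blob("green",(368,232),.1);blob("bowl",(423,225),.045)
blob("red",(235,267),.1);blob("vase",(184,214),.12);blob("pod",(432,145),.03)
# ridge
print(ray("top",[T(325,150),T(312,265)],.144))
E
```

```text
[ 0.6269  0.0189 -0.0839] -4.807696490294778
[[-0.0873  0.2443]
 [-0.0354 -0.3143]
 [-0.3884 -0.5949]
 [-0.3557 -1.1271]
 [ 0.0741 -1.4337]
 [-0.6107  0.4247]
 [-1.9076 -0.1931]
 [-0.1928  0.9043]
 [-0.0176 -1.1916]
 [ 1.1355 -0.9462]
 [-0.131   0.4773]
 [-2.2401 -1.8706]]
knob [[ 0.5039 -0.1615  0.18  ]]
keeper [[ 0.5011 -0.1944  0.165 ]]
bayL [[0.6353 0.1185 0.04  ]]
plinth px ((244.50003051757812, 206.00003051757812), (46.0629997253418, 27.72724151611328), 63.43495178222656)
[[0.4739 0.3883 0.025 ]
 [0.52   0.2982 0.025 ]
 [0.3677 0.2199 0.025 ]
 [0.3227 0.3093 0.025 ]] [0.4211 0.3039 0.025 ] [0.1705 0.1012 0.1713 0.1   ]
yaw -152.81882969286386
pot [0.372  0.0169 0.085 ]
jar [0.6324 0.348  0.094 ]
green [ 0.3221 -0.139   0.1   ]
bowl [ 0.3489 -0.3449  0.045 ]
red [0.2037 0.3186 0.1   ]
vase [0.3841 0.4934 0.12  ]
pod [ 0.6484 -0.3923  0.03  ]
[[0.6645 0.1095 0.144 ]
 [0.5631 0.1201 0.144 ]]
```

Rack pose is about (0.627, 0.019, −4.8°). The plinth centre is (0.421, 0.304) with yaw 27.2°. Next I'll plan the first reach, to a point in front of the keeper.

```bash
cat >> h.py <<'E'
Q=np.array([0.6269,0.0189,-0.0839])
def Rt():
    from scipy.spatial.transform import Rotation as Ro
    s=arm.read_state(); return s,Ro.from_euler('xyz',s['ee_rot'])
def plan(pos,yaw):
    from scipy.spatial.transform import Rotation as Ro
    s,R=Rt(); d=R.inv().apply(np.array(pos)-s['tcp_pos'])
    Rg=Ro.from_euler('xyz',[np.pi,0,yaw]); rv=(R.inv()*Rg).as_rotvec()
    print("t",s['t'],"tcp",s['tcp_pos'],s['ee_rot'],"F",s['force'],"gap",s['finger_gap'])
    print("d",d,"rv",rv,"steps",max(np.linalg.norm(d)/.05,np.degrees(np.linalg.norm(rv))/8.59))
def rp(x,y,z): return toW(Q,(x,y,z))[0]
YAW=np.pi-0.0839
E
python3 - <<'E'
from h import *
print(rp(-.16,-.228,.30)); plan(rp(-.16,-.228,.30),YAW)
E
```

```text
[ 0.4484 -0.1949  0.3   ]
t 0.1 tcp [0.1739 0.4951 0.2462] [-3.1405 -0.0002  2.8038] F [-0.4357 -1.0534  0.3931] gap 1.0003503973389667
d [-0.4876 -0.5601 -0.0533] rv [-0.0011 -0.0004 -0.2539] steps 14.890983251717167
```

Request:
move_arm:
  plan: "-0.03 -0.035 -0.02 0 0 -0.05 -1; -0.06 -0.07 -0.04 0 0 -0.10 -1; -0.09 -0.105 -0.053 0 0 -0.15 -1; -0.12 -0.14 -0.053 0 0 -0.20 -1; -0.15 -0.175 -0.053 0 0 -0.254 -1"
  grip_force: 30

```text
t: 0.6
tcp_pos: [0.2575, 0.2788, 0.2995]
ee_rot: [-3.141, 0.0, 3.061]
force: [0.8, 0.6, -0.0]
finger_gap: 0.57
```

```bash
python3 -c "
from h import *
plan(rp(-.16,-.228,.30),YAW)"
```

```text
t 0.6 tcp [0.2575 0.2788 0.2995] [-3.1409  0.0001  3.0606] F [ 0.818   0.6093 -0.0417] gap 0.5699408096626286
d [-0.2285 -0.4567 -0.0001] rv [-0.0007  0.0001  0.0029] steps 10.212655354859441
```

Request:
move_arm:
  plan: "-0.022 -0.044 0 0 0 0 -1; -0.044 -0.088 0 0 0 0 -1; -0.066 -0.132 0 0 0 0 -1; -0.088 -0.176 0 0 0 0 -1; -0.11 -0.22 0 0 0 0 -1"

```text
t: 1.1
tcp_pos: [0.3495, 0.0486, 0.2997]
ee_rot: [-3.141, 0.001, 3.06]
force: [0.7, 0.1, 0.3]
finger_gap: 0.116
```

Request:
move_arm:
  plan: "-0.022 -0.044 0 0 0 0 -1; -0.044 -0.088 0 0 0 0 -1; -0.066 -0.132 0 0 0 0 -1; -0.088 -0.176 0 0 0 0 -1; -0.11 -0.22 0 0 0 0 -1"

```text
t: 1.6
tcp_pos: [0.4415, -0.1818, 0.2997]
ee_rot: [-3.141, 0.0, 3.06]
force: [0.6, 0.5, 1.2]
finger_gap: 0.004
```

```bash
python3 -c "
from h import *
plan(rp(-.145,-.228,.153),YAW)
im=arm.capture('wrist');cv2.imwrite('pics/w1.png',im)
"
```

```text
t 1.6 tcp [ 0.4415 -0.1818  0.2997] [-3.1413  0.0002  3.0596] F [0.6128 0.5336 1.2431] gap 0.004097388766771603
d [-0.0229 -0.0125  0.1467] rv [-0.0003  0.0002  0.0019] steps 2.9794974799920992
```

View pics/w1.png

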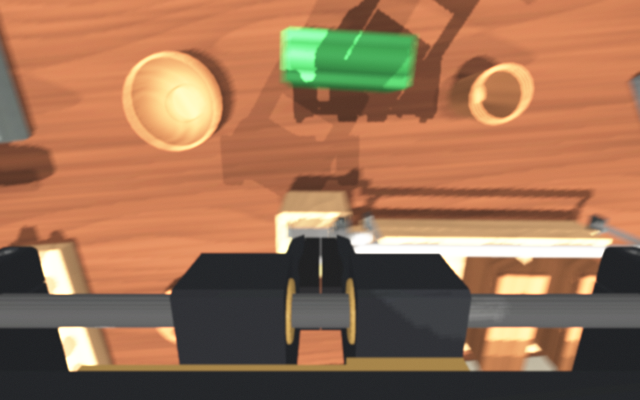

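The wrist view (top of the image is towards the robot) shows the closed fingers at (320,245), the keeper plate near (312,230) and the stem near (360,236). I'll check the fit by reprojecting the known points.

```bash
cat >> h.py <<'E'
def wproj(X):
    s,R=Rt(); c=arm.get_calibration('wrist'); f=200/np.tan(np.radians(c['vfov'])/2); M=np.array(c['tool_from_camera'])
    p=R.inv().apply(np.atleast_2d(X)-s['tcp_pos']); p=(p-M[:3,3])@M[:3,:3]
    return np.c_[c['cx']+f*p[:,0]/p[:,2],c['cy']+f*p[:,1]/p[:,2]]
def wray(px,z):
    s,R=Rt(); c=arm.get_calibration('wrist'); f=200/np.tan(np.radians(c['vfov'])/2); M=np.array(c['tool_from_camera'])
    px=np.atleast_2d(px); d=np.c_[(px-[c['cx'],c['cy']])/f,np.ones(len(px))]@M[:3,:3].T
    d=R.apply(d); o=s['tcp_pos']+R.apply(M[:3,3]); return o+d*((z-o[2])/d[:,2])[:,None]
E
python3 -c "
from h import *
P=toW(Q,[(-.1115,-.2,.165),(-.1115,-.246,.165),(-.1155,-.182,.18),(-.1155,-.198,.18),(-.125,-.26,.097),(-.125,-.18,.097)])
p=wproj(P);print(p)
im=cv2.imread('pics/w1.png')
im=cv2.resize(im[150:290,250:420],None,fx=4,fy=4,interpolation=cv2.INTER_CUBIC)
for u,v in p: cv2.circle(im,(int((u-250)*4),int((v-150)*4)),4,(255,0,0),1)
cv2.imwrite('pics/w1c.png',im)
"
```

```text
[[343.4677 248.4231]
 [293.3949 248.4625]
 [365.4026 251.4716]
 [347.0094 251.4856]
 [285.5305 211.3935]
 [357.5787 211.3138]]
```

View pics/w1c.png

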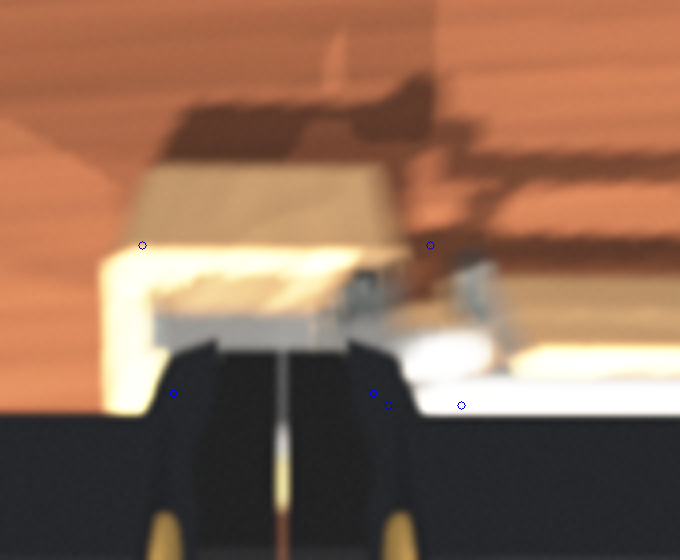

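```bash
python3 -c "
from h import *
plan(rp(-.145,-.228,.153),YAW)
im=arm.capture('wrist');cv2.imwrite('pics/w2.png',im)
P=toW(Q,[(-.125,-.26,.097),(-.125,-.18,.097),(-.125,-.26,.0),(-.125,-.18,0),(-.1115,-.2,.105),(-.1115,-.246,.105)])
p=wproj(P);print(p)
im=cv2.resize(im[150:290,250:420],None,fx=4,fy=4,interpolation=cv2.INTER_CUBIC)
for u,v in p: cv2.circle(im,(int((u-250)*4),int((v-150)*4)),4,(255,0,0),1)
cv2.imwrite('pics/w2c.png',im)
"
```

```text
t 1.65 tcp [ 0.443  -0.1871  0.2985] [-3.1398 -0.0004  3.0565] F [-2.4728 -2.158  -3.1253] gap 0.0029578901769651855
d [-0.0211 -0.007   0.1455] rv [-0.0018 -0.0004 -0.0012] steps 2.9435534772959127
[[282.4135 212.7937]
 [354.4037 212.6415]
 [290.264  190.9563]
 [347.3585 190.8307]
 [336.613  226.6494]
 [294.7474 226.7356]]
```

View pics/w2c.png

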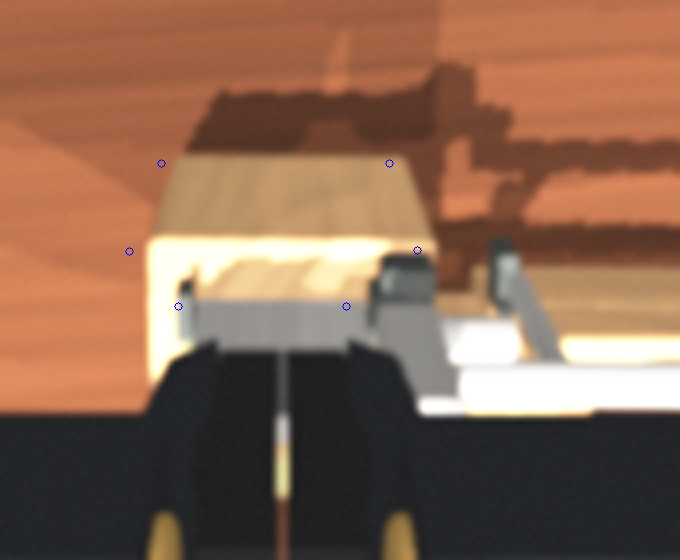

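The arm was still settling, so the state and the picture disagree. I'll move lower with settling rows, then measure at rest.

Request:
move_arm:
  plan: "0.005 -0.007 0.03 0 0 0 -1; 0.005 -0.007 0.03 0 0 0 -1; 0.005 -0.007 0.03 0 0 0 -1; 0.005 -0.007 0.03 0 0 0 -1"

```text
t: 2.1
tcp_pos: [0.4367, -0.1899, 0.2698]
ee_rot: [-3.141, 0.0, 3.057]
force: [0.5, -0.2, 0.8]
finger_gap: 0.01
```

```bash
cat >> h.py <<'E'
class Snap:
    def __init__(s,name):
        s.s,s.R=Rt(); s.im=arm.capture('wrist'); cv2.imwrite(f'pics/{name}.png',s.im)
        c=s.c=arm.get_calibration('wrist'); s.f=200/np.tan(np.radians(c['vfov'])/2); s.M=np.array(c['tool_from_camera'])
    def proj(s,X):
        p=s.R.inv().apply(np.atleast_2d(X)-s.s['tcp_pos']); p=(p-s.M[:3,3])@s.M[:3,:3]
        return np.c_[s.c['cx']+s.f*p[:,0]/p[:,2],s.c['cy']+s.f*p[:,1]/p[:,2]]
    def ray(s,px,z):
        px=np.atleast_2d(px); d=np.c_[(px-[s.c['cx'],s.c['cy']])/s.f,np.ones(len(px))]@s.M[:3,:3].T
        d=s.R.apply(d); o=s.s['tcp_pos']+s.R.apply(s.M[:3,3]); return o+d*((z-o[2])/d[:,2])[:,None]
E
python3 -c "
from h import *
plan(rp(-.145,-.228,.153),YAW); print(arm.read_state()['qvel'])
S=Snap('w3')
P=toW(Q,[(-.125,-.26,.097),(-.125,-.18,.097),(-.125,-.26,.0),(-.125,-.18,0),(-.1115,-.2,.105),(-.1115,-.246,.105)])
p=S.proj(P);print(p)
im=cv2.resize(S.im[150:290,250:420],None,fx=4,fy=4,interpolation=cv2.INTER_CUBIC)
for u,v in p: cv2.circle(im,(int((u-250)*4),int((v-150)*4)),4,(255,0,0),1)
cv2.imwrite('pics/w3c.png',im)
"
```

```text
t 2.1 tcp [ 0.4367 -0.1899  0.2698] [-3.1405  0.0002  3.0568] F [ 0.492  -0.1641  0.7889] gap 0.010280237511127896
d [-0.027  -0.0039  0.1168] rv [-0.0011  0.0002 -0.0009] steps 2.398757125545269
[-0.0001  0.0003 -0.0012 -0.0001 -0.0066 -0.0029]
[[285.8228 225.5275]
 [363.5186 225.4556]
 [293.4762 199.423 ]
 [354.108  199.3571]
 [344.3894 240.7255]
 [299.1691 240.7632]]
```

View pics/w3c.png

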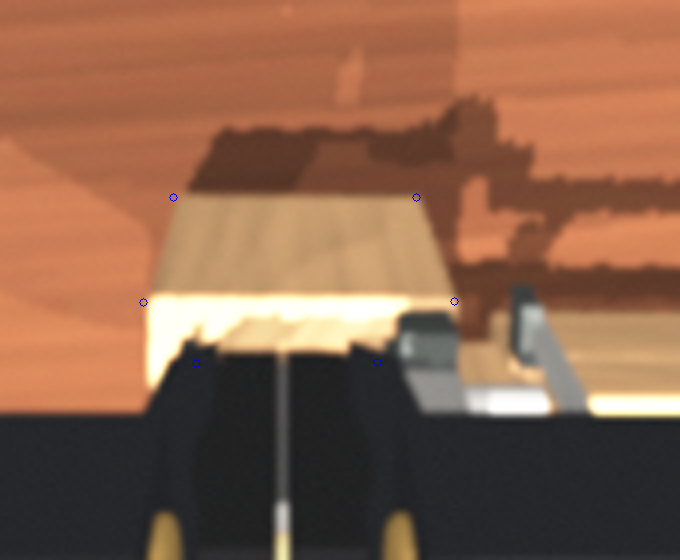

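At rest the reprojected block corners match to about 1 px, so the rack pose is good. I'll descend in front of the keeper and then push it.

Request:
move_arm:
  plan: "-0.01 -0.004 0.04 0 0 0 -1; -0.02 -0.004 0.08 0 0 0 -1; -0.025 -0.004 0.116 0 0 0 -1; -0.025 -0.004 0.116 0 0 0 -1; -0.025 -0.004 0.116 0 0 0 -1"

```text
t: 2.65
tcp_pos: [0.4618, -0.1962, 0.1552]
ee_rot: [-3.14, 0.001, 3.057]
force: [-0.3, 0.2, 0.7]
finger_gap: 0.004
```

Request:
move_arm:
  plan: "-0.013 0 0 0 0 0 -1; -0.026 0 0 0 0 0 -1; -0.039 0 0 0 0 0 -1; -0.052 0 0 0 0 0 -1; -0.064 0 0 0 0 0 -1"

```text
t: 3.15
tcp_pos: [0.5269, -0.202, 0.1586]
ee_rot: [-3.138, 0.005, 3.058]
force: [0.3, -0.7, 0.4]
finger_gap: 0.007
```

```bash
python3 -c "
from h import *
plan(rp(-.145,-.228,.153),YAW)
im=arm.capture('scene');cv2.imwrite('pics/s2.png',cv2.resize(im[165:315,225:425],None,fx=4,fy=4,interpolation=cv2.INTER_CUBIC))"
```

```text
t 3.15 tcp [ 0.5269 -0.202   0.1586] [-3.1376  0.0054  3.0576] F [ 0.3243 -0.7108  0.3743] gap 0.006562081955206854
d [0.0639 0.0006 0.0053] rv [-0.004   0.0054 -0.0001] steps 1.2823150529219978
```

View pics/s2.png

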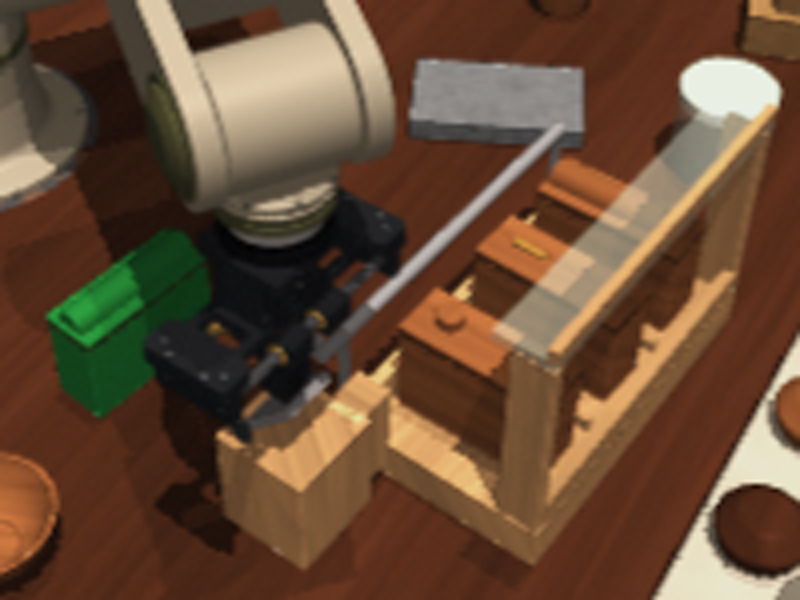

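The keeper has tipped: its plate lies flat at crop (285,405). Next I'll go up, cross over to the left of the stem and come down.

```bash
python3 -c "
from h import *
plan(rp(-.1075,-.150,.215),YAW);plan(rp(-.1075,-.150,.155),YAW);plan(rp(-.1075,-.1965,.155),YAW)"
```

```text
t 3.2 tcp [ 0.528  -0.2022  0.1585] [-3.1374  0.0064  3.0578] F [ 0.4339  0.7575 -0.1652] gap 0.008307948876735334
d [ 0.0271  0.0784 -0.057 ] rv [-0.0042  0.0064  0.0001] steps 2.012046478134727
t 3.2 tcp [ 0.528  -0.2022  0.1585] [-3.1374  0.0064  3.0578] F [ 0.4339  0.7575 -0.1652] gap 0.008307948876735334
d [0.0275 0.0786 0.003 ] rv [-0.0042  0.0064  0.0001] steps 1.6667984299406957
t 3.2 tcp [ 0.528  -0.2022  0.1585] [-3.1374  0.0064  3.0578] F [ 0.4339  0.7575 -0.1652] gap 0.008307948876735334
d [0.0275 0.0321 0.0032] rv [-0.0042  0.0064  0.0001] steps 0.8482668884020047
```

Request:
move_arm:
  plan: "0 0 -0.035 0 0 0 -1; 0.005 0 -0.06 0 0 0 -1; 0.015 0.04 -0.06 0 0 0 -1; 0.027 0.078 -0.058 0 0 0 -1; 0.027 0.078 -0.058 0 0 0 -1"

```text
t: 3.7
tcp_pos: [0.5066, -0.1186, 0.2186]
ee_rot: [-3.137, 0.009, 3.061]
force: [-0.2, 0.4, -0.5]
finger_gap: 0.006
```

```bash
python3 -c "
from h import *
plan(rp(-.1075,-.150,.155),YAW)
S=Snap('w4')
print(S.proj(rp(-.1075,-.19,.18)))
"
```

```text
t 3.7 tcp [ 0.5066 -0.1186  0.2186] [-3.137   0.0091  3.0612] F [-0.1711  0.383  -0.4738] gap 0.005607988215146186
d [-0.0003 -0.0026  0.0636] rv [-0.0046  0.0091  0.0035] steps 1.2737259630387845
[[248.3887 231.963 ]]
```

View pics/w4.png

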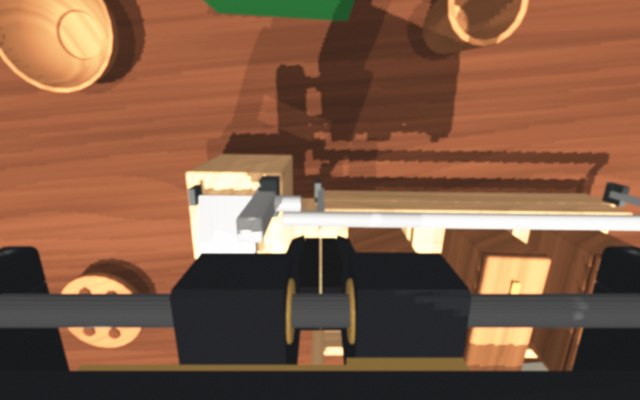

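The keeper lies flat at (225,225). The stem top is near (245,230), as predicted. Now descend and push the bolt to the right.

Request:
move_arm:
  plan: "0 -0.002 0.032 0 0.009 0.003 -1; 0 -0.002 0.063 0 0.009 0.003 -1; 0 -0.002 0.063 0 0.009 0.003 -1"

```text
t: 4.05
tcp_pos: [0.5065, -0.1234, 0.1539]
ee_rot: [-3.137, -0.003, 3.057]
force: [-0.1, 0.0, 0.6]
finger_gap: 0.006
```

Request:
move_arm:
  plan: "0 -0.010 0 0 0 0 -1; 0 -0.020 0 0 0 0 -1; 0 -0.030 0 0 0 0 -1; 0 -0.040 0 0 0 0 -1; 0 -0.045 0 0 0 0 -1"

```text
t: 4.55
tcp_pos: [0.5028, -0.1696, 0.1547]
ee_rot: [-3.137, -0.002, 3.056]
force: [0.3, 2.1, 2.4]
finger_gap: 0.008
```

```bash
python3 -c "
from h import *
plan(rp(-.1075,-.1965,.155),YAW)
im=arm.capture('scene');cv2.imwrite('pics/s3.png',cv2.resize(im[165:315,225:425],None,fx=4,fy=4,interpolation=cv2.INTER_CUBIC))
plan(rp(-.1075,-.1965,.155),YAW)"
```

```text
t 4.55 tcp [ 0.5028 -0.1696  0.1547] [-3.1367 -0.0021  3.0556] F [0.3465 2.1278 2.4294] gap 0.007882626322635094
d [-0.0003  0.0018 -0.0003] rv [-0.0049 -0.0021 -0.0021] steps 0.03835561134702653
t 4.6 tcp [ 0.5028 -0.1698  0.1545] [-3.1366 -0.0023  3.0553] F [-0.2367  0.0224  0.2926] gap 0.0021878945194280935
d [-0.0004  0.002  -0.0005] rv [-0.005  -0.0023 -0.0023] steps 0.041410957461930915
```

View pics/s3.png

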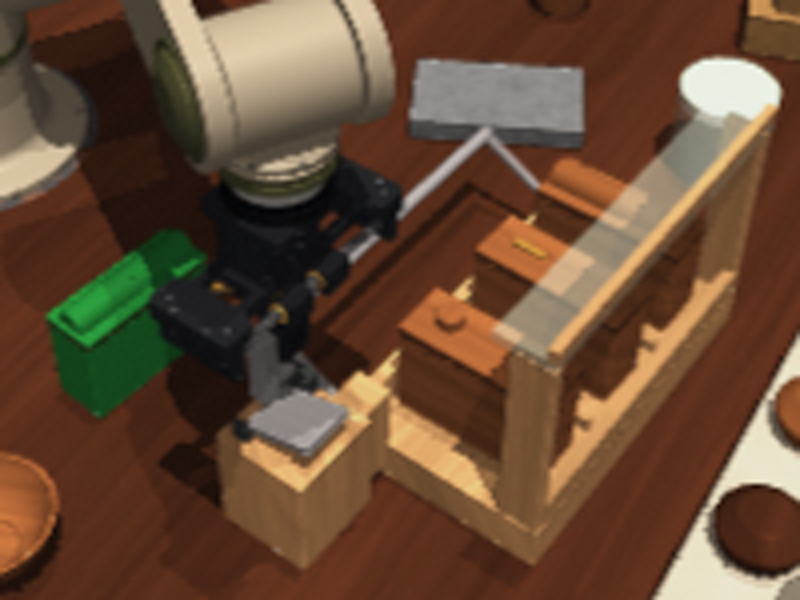

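The gate is swinging down, with its bar near (440,170). Next I'll retreat upward and go to a viewing pose over the left bay, opening the gripper.

```bash
python3 -c "
from h import *
plan(rp(-.13,.10,.30),YAW)"
```

```text
t 4.6 tcp [ 0.5028 -0.1698  0.1545] [-3.1366 -0.0023  3.0553] F [-0.2367  0.0224  0.2926] gap 0.0021878945194280935
d [ 0.0232  0.2977 -0.1469] rv [-0.005  -0.0023 -0.0023] steps 6.655613933947452
```

Request:
move_arm:
  plan: "0 0.01 -0.02 0 0 0 -1; 0.005 0.02 -0.06 0 0 0 -1; 0.01 0.045 -0.10 0 0 0 -1; 0.015 0.085 -0.13 0 0 0 0; 0.023 0.13 -0.147 -0.005 0 0 1"

```text
t: 5.1
tcp_pos: [0.4917, -0.0371, 0.3035]
ee_rot: [-3.14, 0.001, 3.054]
force: [0.4, 0.6, -0.9]
finger_gap: 0.161
```

Request:
move_arm:
  plan: "0 0.045 0 0 0 0 1; 0 0.09 0 0 0 0 1; 0 0.13 0 0 0 0 1; 0 0.167 0 0 0 0 1; 0 0.167 0 0 0 0 1"

```text
t: 5.6
tcp_pos: [0.5061, 0.1325, 0.3032]
ee_rot: [-3.141, 0.001, 3.058]
force: [-0.3, 0.0, -0.0]
finger_gap: 0.614
```

Request:
move_arm:
  plan: "0 0 0 0 0 0 1; 0 0 0 0 0 0 1; 0 0 0 0 0 0 1"

```text
t: 5.9
tcp_pos: [0.5061, 0.1315, 0.3033]
ee_rot: [-3.141, 0.001, 3.057]
force: [-1.0, -1.1, -0.8]
finger_gap: 0.887
```

```bash
python3 -c "
from h import *
plan(rp(-.13,.10,.30),YAW)
S=Snap('w5')
P=[(-.065,.1,.144),(0,.1,.144),(-.079,.155,.07),(-.079,.05,.07),(-.085,.155,.07)]
print(S.proj([rp(*p) for p in P]))
im=arm.capture('scene');cv2.imwrite('pics/s4.png',cv2.resize(im[150:315,225:425],None,fx=3.6,fy=3.6,interpolation=cv2.INTER_CUBIC))
"
```

```text
t 5.9 tcp [0.5061 0.1315 0.3033] [-3.1407  0.0012  3.0569] F [-0.9769 -1.067  -0.8132] gap 0.8873054323710581
d [ 0.0002 -0.0021  0.0033] rv [-0.0009  0.0012 -0.0008] steps 0.0779263308828211
[[318.6763 246.7069]
 [318.843  303.1556]
 [364.3305 210.477 ]
 [277.8054 210.5602]
 [364.5099 205.7532]]
```

View pics/w5.png

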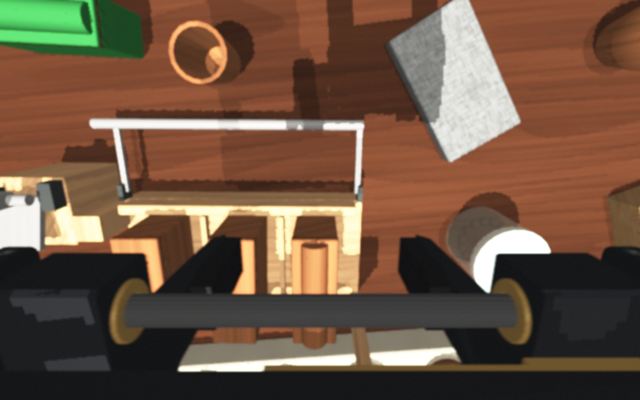

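View pics/s4.png

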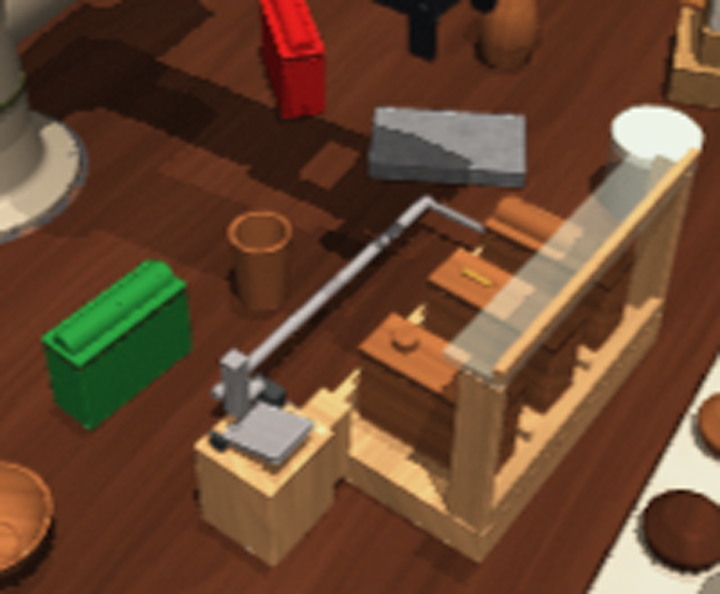

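```bash
python3 -c "
from h import *
S=Snap('w6'); print(S.s['tcp_pos'],S.s['ee_rot'])
print(S.proj([rp(-.18,.15,.04),rp(-.18,-.15,.04)]))
cv2.imwrite('pics/w6c.png',cv2.resize(S.im[200:360,270:370],None,fx=6,fy=3.7,interpolation=cv2.INTER_CUBIC))
np.save('w6.npy',np.r_[S.s['tcp_pos'],S.s['ee_rot']])
"
```

```text
[0.5061 0.1317 0.3033] [-3.1408  0.0012  3.0569]
[[359.8721 123.8715]
 [113.6382 124.2295]]
```

View pics/w6c.png

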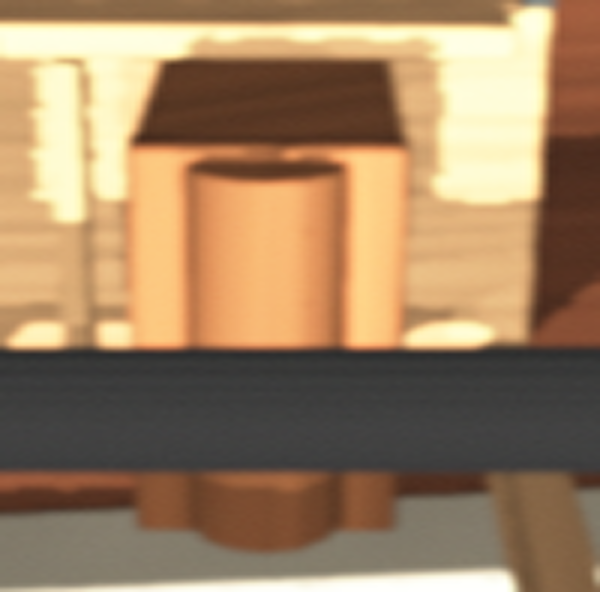

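```bash
python3 -c "
from h import *
from scipy.spatial.transform import Rotation as Ro
S=Snap('w7')
px=[(292.2,240.5),(337.5,240.5),(293,342.7),(335.8,342.7)]
W=S.ray(px,.13);L=(W-[Q[0],Q[1],0])@Rz(Q[2]);print(L*1000)
print('ctr',L.mean(0)); 
f=L[:2].mean(0);b=L[2:].mean(0);print('yaw rel',np.arctan2(b[1]-f[1],b[0]-f[0]),np.linalg.norm(b-f))
"
```

```text
[[-65.7067  72.5125 130.    ]
 [-65.6709 119.8865 130.    ]
 [ 61.7465  70.2384 130.    ]
 [ 61.758  119.6402 130.    ]]
ctr [-0.002   0.0956  0.13  ]
yaw rel -0.009888204149710983 0.1274472871475617
```

The gate is fully down: its bar is at v=124, as predicted. The box is centred at rack (−2, 95.6) mm with a yaw of about −0.01 relative to the rack. I'll grasp at x=−22 so the gripper body clears the cover.

```bash
python3 -c "
from h import *
plan(rp(-.022,.0958,.20),YAW-.005);plan(rp(-.022,.0958,.097),YAW-.005)"
```

```text
t 6.1 tcp [0.5061 0.1319 0.3033] [-3.1409  0.0012  3.0573] F [-0.2219 -0.0383 -0.3436] gap 0.9986307158870076
d [-0.1077 -0.0066  0.1034] rv [-0.0007  0.0012  0.0046] steps 2.9892273757255214
t 6.1 tcp [0.5061 0.1319 0.3033] [-3.1409  0.0012  3.0573] F [-0.2219 -0.0383 -0.3436] gap 0.9986307158870076
d [-0.1076 -0.0065  0.2064] rv [-0.0007  0.0012  0.0046] steps 4.657179455510615
```

Request:
move_arm:
  plan: "-0.036 -0.002 0.02 0 0 0.005 0.7; -0.072 -0.004 0.05 0 0 0.005 0.7; -0.10 -0.0065 0.08 0 0 0.005 0.7; -0.108 -0.0065 0.103 0 0 0.005 0.7; -0.108 -0.0065 0.103 0 0 0.005 0.7"

```text
t: 6.6
tcp_pos: [0.6128, 0.1156, 0.1966]
ee_rot: [-3.14, -0.005, 3.051]
force: [-0.5, 0.7, 1.0]
finger_gap: 0.85
```

Request:
move_arm:
  plan: "0 0 0 0 0 0 0.7; 0 0 0 0 0 0 0.7"

```text
t: 6.8
tcp_pos: [0.6127, 0.1156, 0.198]
ee_rot: [-3.14, -0.004, 3.051]
force: [0.2, 0.1, -0.8]
finger_gap: 0.855
```

```bash
python3 -c "
from h import *
plan(rp(-.022,.0958,.097),YAW-.005)
S=Snap('w8')"
```

```text
t 6.8 tcp [0.6127 0.1156 0.198 ] [-3.1403 -0.0037  3.0514] F [ 0.2465  0.0866 -0.8151] gap 0.8548612878510976
d [-0.0007  0.0008  0.101 ] rv [-0.0012 -0.0037 -0.0013] steps 2.020847897333795
```

View pics/w8.png

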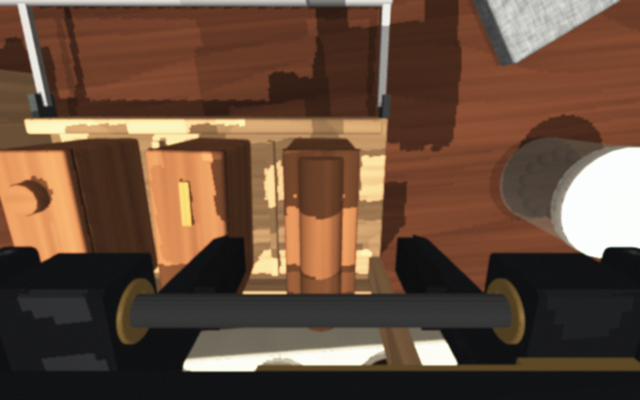

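The box (u 285–358) sits centred between the open fingers (u 240 and 400), and the neighbouring box's lid ends at u=225. Now descend and close gently.

Request:
move_arm:
  plan: "0 0.001 0.03 0 0 0 0.7; 0 0.001 0.055 0 0 0 0.7; 0 0.001 0.08 0 0 0 0.7; 0 0.001 0.1 0 -0.003 0 0.7; 0 0.001 0.1 0 -0.003 0 0.7"

```text
t: 7.35
tcp_pos: [0.6114, 0.1167, 0.0971]
ee_rot: [-3.14, -0.003, 3.052]
force: [0.2, -0.1, 0.4]
finger_gap: 0.848
```

```bash
python3 -c "
from h import *
plan(rp(-.022,.0958,.097),YAW-.005)"
```

```text
t 7.35 tcp [0.6114 0.1167 0.0971] [-3.1402 -0.0031  3.0516] F [ 0.1654 -0.1005  0.4409] gap 0.8480434201417781
d [-0.0016 -0.0004  0.0001] rv [-0.0014 -0.0031 -0.001 ] steps 0.03317021441661626
```

Request:
move_arm:
  plan: "0 0 0 0 0 0 0.3; 0 0 0 0 0 0 0.15; 0 0 0 0 0 0 0; 0 0 0 0 0 0 -0.3; 0 0 0 0 0 0 -0.6"
  grip_force: 12

```text
t: 7.85
tcp_pos: [0.6119, 0.1165, 0.0983]
ee_rot: [-3.14, -0.001, 3.052]
force: [-1.7, -1.6, 5.8]
finger_gap: 0.565
```

Request:
move_arm:
  plan: "0 0 0 0 0 0 -1; 0 0 0 0 0 0 -1; 0 0 0 0 0 0 -1; 0 0 0 0 0 0 -1; 0 0 0 0 0 0 -1"
  grip_force: 45

```text
t: 8.35
tcp_pos: [0.6118, 0.1166, 0.0983]
ee_rot: [-3.14, -0.002, 3.052]
force: [-0.6, -0.6, 2.1]
finger_gap: 0.562
```

```bash
python3 -c "
from h import *
plan(rp(-.022,.0958,.142),YAW-.005)"
```

```text
t 8.35 tcp [0.6118 0.1166 0.0983] [-3.1401 -0.0016  3.0516] F [-0.5949 -0.56    2.113 ] gap 0.5618953800348702
d [-0.0011 -0.0003 -0.0437] rv [-0.0015 -0.0016 -0.0011] steps 0.8736134915844612
```

Gripped: the gap is 49.5 mm, which matches the 50 mm box. Lift gently by 44 mm.

Request:
move_arm:
  plan: "0 0 -0.008 0 0 0 -1; 0 0 -0.018 0 0 0 -1; 0 0 -0.028 0 0 0 -1; 0 0 -0.037 0 0 0 -1; 0 0 -0.044 0 0 0 -1"

```text
t: 8.85
tcp_pos: [0.6121, 0.1166, 0.1435]
ee_rot: [-3.14, -0.001, 3.052]
force: [-0.0, 0.3, -3.1]
finger_gap: 0.563
```

Request:
move_arm:
  plan: "0 0 0 0 0 0 -1; 0 0 0 0 0 0 -1; 0 0 0 0 0 0 -1"

```text
t: 9.15
tcp_pos: [0.6119, 0.1166, 0.1431]
ee_rot: [-3.14, -0.001, 3.052]
force: [-0.5, 0.2, -3.8]
finger_gap: 0.563
```

```bash
python3 -c "
from h import *
plan(rp(-.222,.0958,.142),YAW-.005)
S=Snap('w9')
im=arm.capture('scene');cv2.imwrite('pics/s5.png',cv2.resize(im[150:315,225:425],None,fx=3.6,fy=3.6,interpolation=cv2.INTER_CUBIC))"
```

```text
t 9.15 tcp [0.6119 0.1166 0.1431] [-3.1401 -0.0014  3.0516] F [-0.5495  0.2379 -3.7535] gap 0.5631636897452604
d [ 0.1988 -0.0015  0.0013] rv [-0.0015 -0.0014 -0.0011] steps 3.9769146561860937
```

View pics/w9.png

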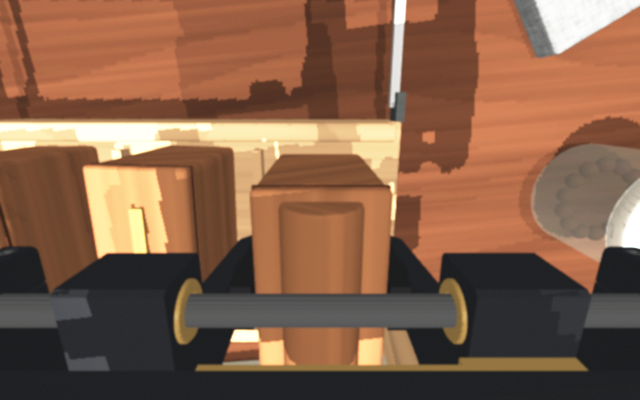

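View pics/s5.png

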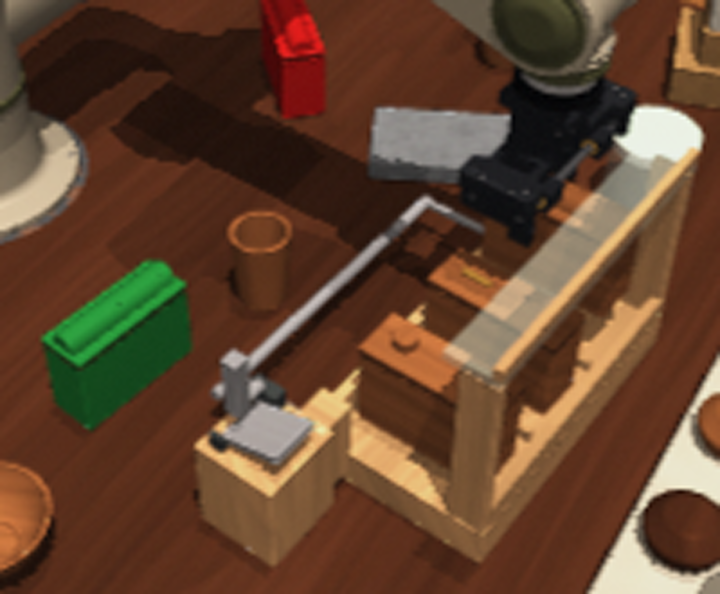

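The box is lifted and clear, and the other boxes are unmoved. I'll check its pitch before drawing it out.

```bash
python3 -c "
from h import *
S=Snap('w10')
print(S.proj([rp(-.067,.0708,.175),rp(-.067,.1208,.175),rp(-.067,.0708,.085),rp(-.067,.1208,.085)]))
im=S.im;cv2.imwrite('pics/w10c.png',cv2.resize(im[140:300,220:420],None,fx=4,fy=3.7,interpolation=cv2.INTER_CUBIC))"
```

```text
[[245.8511 188.7309]
 [392.4051 187.8332]
 [278.8844 152.8096]
 [360.8287 152.2732]]
```

View pics/w10c.png

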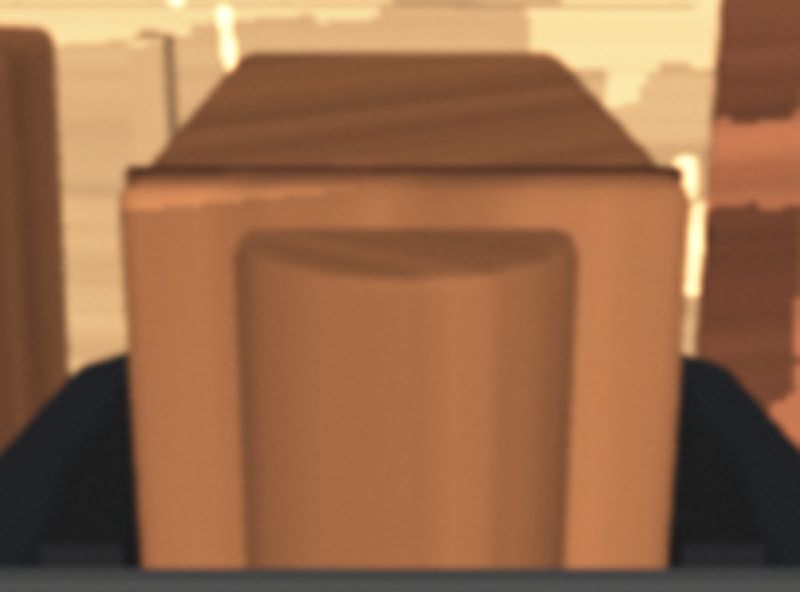

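The box is level, with front lid edge and underside within 2 px of prediction. Draw it forward.

Request:
move_arm:
  plan: "0.015 0 0 0 0 0 -1; 0.04 0 0 0 0 0 -1; 0.07 0 0 0 0 0 -1; 0.1 0 0 0 0 0 -1; 0.13 0 0 0 0 0 -1"

```text
t: 9.8
tcp_pos: [0.4812, 0.1284, 0.1432]
ee_rot: [-3.14, -0.001, 3.052]
force: [0.3, 0.6, -2.9]
finger_gap: 0.563
```

Request:
move_arm:
  plan: "0.03 0 0 0 0 0 -1; 0.055 0 0 0 0 0 -1; 0.07 0 0 0 0 0 -1; 0.07 0 0 0 0 0 -1; 0.07 0 0 0 0 0 -1"

```text
t: 10.3
tcp_pos: [0.4121, 0.1346, 0.1436]
ee_rot: [-3.14, -0.0, 3.052]
force: [0.5, 0.7, -3.3]
finger_gap: 0.563
```

```bash
python3 -c "
from h import *
plan((.4023,.2944,.143),3.616)
s=arm.read_state(); print((s['tcp_pos']-[Q[0],Q[1],0])@Rz(Q[2]))
S=Snap('w11')"
```

```text
t 10.3 tcp [0.4121 0.1346 0.1436] [-3.1402 -0.0001  3.0516] F [ 0.5481  0.7318 -3.3185] gap 0.5628482166348817
d [0.0242 0.1582 0.0004] rv [-0.0013 -0.0005 -0.5644] steps 3.764749606294852
[-0.2237  0.0973  0.1436]
```

View pics/w11.png

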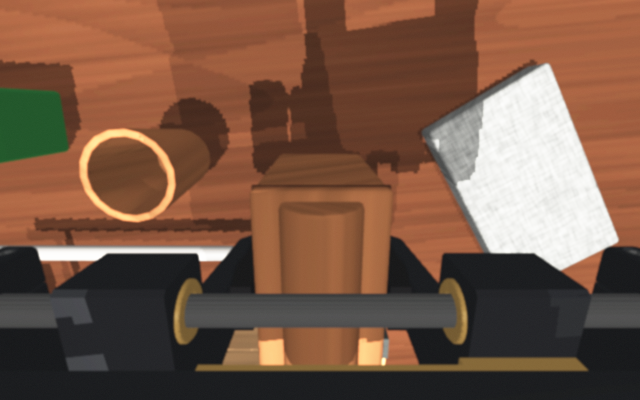

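The box is now out in front, at rack x ≈ −0.203. The plinth's top corners show at about (428,137), (550,66) and (618,240), so I'll cross-check its pose from this view.

```bash
python3 -c "
from h import *
S=Snap('w12')
cv2.imwrite('pics/w12c.png',cv2.resize(S.im[50:290,410:630],None,fx=2.5,fy=2.5,interpolation=cv2.INTER_CUBIC))
W=S.ray([(428,137),(550,66),(618,240)],.025);print(W)
print('ctr',(W[0]+W[2])/2, np.linalg.norm(W[0]-W[1]),np.linalg.norm(W[1]-W[2]));e=W[2]-W[1];print(np.degrees(np.arctan2(e[1],e[0])))
"
```

```text
[[0.3724 0.2229 0.025 ]
 [0.3284 0.313  0.025 ]
 [0.4749 0.3854 0.025 ]]
ctr [0.4236 0.3042 0.025 ] 0.10027831972728722 0.16340777044290214
26.316126636382794
```

View pics/w12c.png

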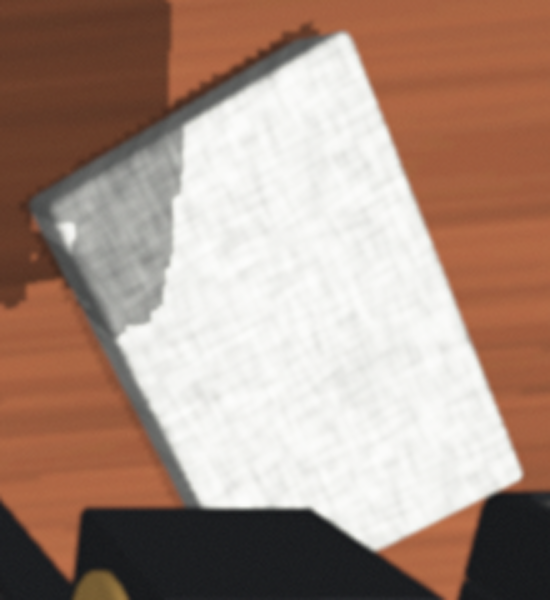

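The two views agree to about 2.5 mm. I'll use centre (0.422, 0.304) and yaw 27°.

Request:
move_arm:
  plan: "0.004 0.025 0 0 0 -0.1 -1; 0.009 0.055 0 0 0 -0.2 -1; 0.014 0.09 0 0 0 -0.32 -1; 0.019 0.125 0 0 0 -0.44 -1; 0.023 0.158 0 0 0 -0.56 -1"

```text
t: 10.9
tcp_pos: [0.4041, 0.2956, 0.143]
ee_rot: [-3.141, -0.001, -2.667]
force: [1.2, -0.5, -2.9]
finger_gap: 0.563
```

Request:
move_arm:
  plan: "0 0 0 0 0 0 -1; 0 0 0 0 0 0 -1; 0 0 0 0 0 0 -1"

```text
t: 11.2
tcp_pos: [0.4044, 0.2949, 0.1427]
ee_rot: [-3.141, -0.002, -2.669]
force: [0.4, 0.3, -2.7]
finger_gap: 0.564
```

```bash
python3 -c "
from h import *
plan((.4033,.2944,.0833),3.612)
S=Snap('w13')
c=np.array([.422,.304]);a=np.radians(27);u=np.array([np.cos(a),np.sin(a)]);v=np.array([-u[1],u[0]])
print(S.proj([np.r_[c-.085*u+.05*v*k,.025] for k in(1,-1)]), S.proj([np.r_[c-.065*u+.025*v*k,.085] for k in(1,-1)]))
im=arm.capture('scene');cv2.imwrite('pics/s6.png',cv2.resize(im[120:270,265:425],None,fx=4,fy=4,interpolation=cv2.INTER_CUBIC))"
```

```text
t 11.2 tcp [0.4044 0.2949 0.1427] [-3.1406 -0.0018 -2.6689] F [ 0.3601  0.2973 -2.7174] gap 0.563558908731028
d [0.0011 0.0001 0.0594] rv [-0.001  -0.0018  0.0023] steps 1.1877230161912684
[[385.4492 114.5837]
 [255.6738 114.4759]] [[361.6723 150.6503]
 [279.4414 150.5764]]
```

View pics/w13.png

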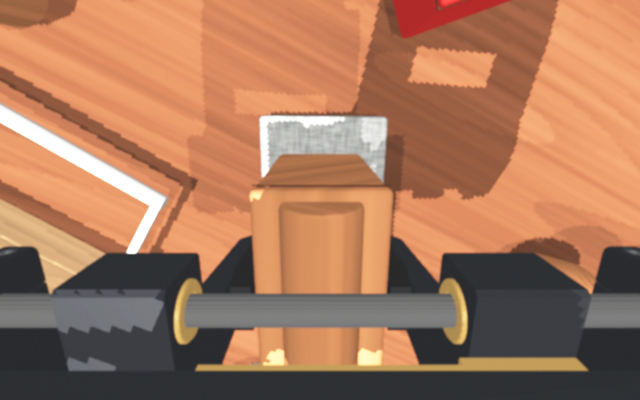

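View pics/s6.png

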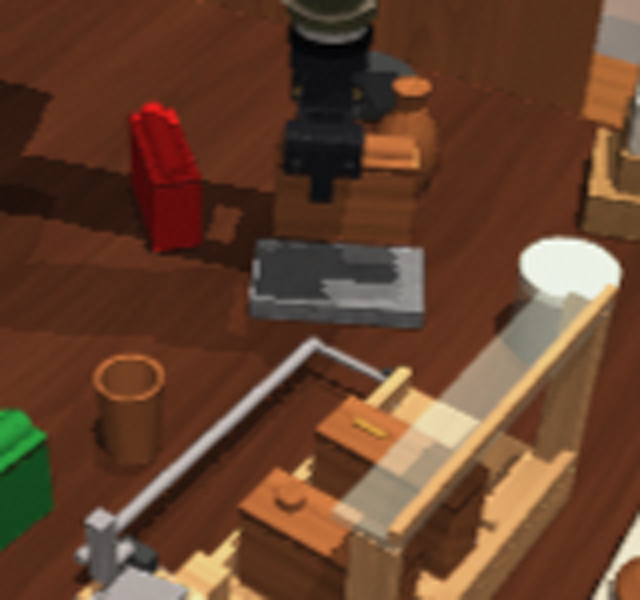

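The plinth's front edge shows at u 261–386, v 116, square to the box. It is about 2 mm to the tool's +y compared with prediction, so I'll shift 2 mm while descending.

Request:
move_arm:
  plan: "0 0.001 0.012 0 0 0 -1; 0 0.002 0.025 0 0 0 -1; 0 0.002 0.038 0 0 0 -1; 0 0.002 0.048 0 0 0 -1; 0 0.002 0.053 0 0 0 -1"

```text
t: 11.8
tcp_pos: [0.4031, 0.296, 0.0887]
ee_rot: [-3.141, -0.003, -2.67]
force: [-1.1, 0.1, -3.7]
finger_gap: 0.562
```

Request:
move_arm:
  plan: "0 0 0.001 0 0 0 -1; 0 0 0.002 0 0 0 -1; 0 0 0.003 0 0 0 -1; 0 0 0.003 0 0 0 -1; 0 0 0.003 0 0 0 -1"

```text
t: 12.3
tcp_pos: [0.4033, 0.2961, 0.0859]
ee_rot: [-3.141, -0.002, -2.67]
force: [0.0, 0.3, -3.3]
finger_gap: 0.563
```

Request:
move_arm:
  plan: "0 0 0.0005 0 0 0 -1; 0 0 0.001 0 0 0 -1; 0 0 0.0015 0 0 0 -1; 0 0 0.002 0 0 0 -1; 0 0 0.002 0 0 0 -1"

```text
t: 12.8
tcp_pos: [0.4032, 0.2961, 0.0838]
ee_rot: [-3.141, -0.003, -2.67]
force: [-0.3, 0.2, -3.2]
finger_gap: 0.561
```

Request:
move_arm:
  plan: "0 0 0.0005 0 0 0 -1; 0 0 0.001 0 0 0 -1; 0 0 0.001 0 0 0 -1; 0 0 0.001 0 0 0 -1"

```text
t: 13.2
tcp_pos: [0.4032, 0.296, 0.0833]
ee_rot: [-3.141, -0.003, -2.67]
force: [-3.8, -1.6, 5.6]
finger_gap: 0.566
```

Touchdown: the vertical force went from −3.2 to +5.6 N. Open slowly.

Request:
move_arm:
  plan: "0 0 0 0 0 0 0.13; 0 0 0 0 0 0 0.15; 0 0 0 0 0 0 0.2; 0 0 0 0 0 0 0.3; 0 0 0 0 0 0 0.4"

```text
t: 13.7
tcp_pos: [0.4033, 0.2961, 0.0833]
ee_rot: [-3.141, -0.002, -2.67]
force: [0.1, -0.1, -0.1]
finger_gap: 0.699
```

Request:
move_arm:
  plan: "0 0 0 0 0 0 0.6; 0 0 0 0 0 0 0.7; 0 0 0 0 0 0 0.7; 0 0 0 0 0 0 0.7; 0 0 0 0 0 0 0.7"

```text
t: 14.2
tcp_pos: [0.4033, 0.2961, 0.0833]
ee_rot: [-3.141, -0.002, -2.67]
force: [0.6, -0.3, 0.1]
finger_gap: 0.847
```

```bash
python3 -c "
from h import *
plan((.4033,.2944,.0833),3.612)
S=Snap('w14')"
```

```text
t 14.2 tcp [0.4033 0.2961 0.0833] [-3.1406 -0.0021 -2.6697] F [ 0.6057 -0.2569  0.0819] gap 0.8468760397960132
d [ 0.0008 -0.0015  0.    ] rv [-0.001  -0.0021  0.0015] steps 0.03422085652338551
```

View pics/w14.png

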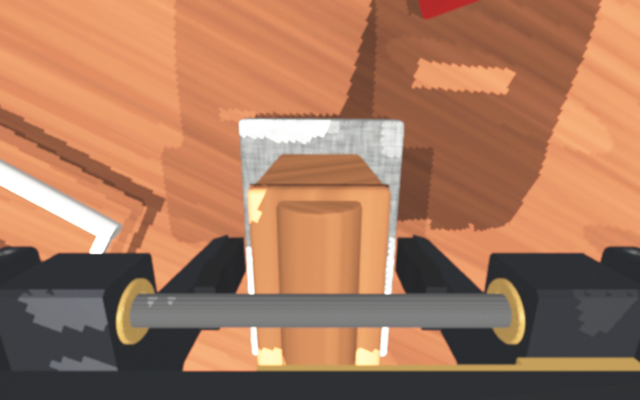

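The box stands free between the open fingers, centred across the plinth (box u 250–392, plinth u 240–403). Retreat straight up, then swing aside for a check.

Request:
move_arm:
  plan: "0 0 -0.01 0 0 0 0.7; 0 0 -0.03 0 0 0 0.7; 0 0 -0.06 0 0 0 0.7; 0 0 -0.1 0 0 0 0.7; 0 0 -0.14 0 0 0 0.7"

```text
t: 14.75
tcp_pos: [0.4032, 0.2962, 0.2255]
ee_rot: [-3.141, -0.002, -2.67]
force: [1.6, -0.2, 0.3]
finger_gap: 0.851
```

Request:
move_arm:
  plan: "0.02 0.03 -0.03 0 0 0 0.7; 0.04 0.06 -0.05 0 0 0 0.7; 0.05 0.09 -0.05 0 0 0 0.7; 0.06 0.12 -0.05 0 0 0 0.7; 0.06 0.12 -0.05 0 0 0 0.7"

```text
t: 15.25
tcp_pos: [0.2931, 0.3774, 0.2765]
ee_rot: [-3.141, -0.001, -2.666]
force: [0.9, -0.9, -0.0]
finger_gap: 0.845
```

Request:
move_arm:
  plan: "0 0 0 0 0 0 0.7; 0 0 0 0 0 0 0.7; 0 0 0 0 0 0 0.7"

```text
t: 15.55
tcp_pos: [0.2937, 0.3769, 0.2766]
ee_rot: [-3.141, -0.001, -2.667]
force: [0.3, -0.0, 0.8]
finger_gap: 0.848
```

```bash
python3 -c "
from h import *
S=Snap('w15'); print(S.s['tcp_pos'],S.s['ee_rot'],S.s['force'])
im=arm.capture('top');cv2.imwrite('pics/top1.png',im)
im=arm.capture('scene');cv2.imwrite('pics/s7.png',im)
a=cv2.imread('pics/top0.png')
cv2.imwrite('pics/top1c.png',cv2.resize(cv2.imread('pics/top1.png')[95:240,170:360],None,fx=4,fy=4,interpolation=cv2.INTER_CUBIC))"
```

```text
[0.2937 0.3769 0.2766] [-3.1413 -0.0011 -2.6672] [ 0.3496 -0.0406  0.8052]
```

View pics/w15.png

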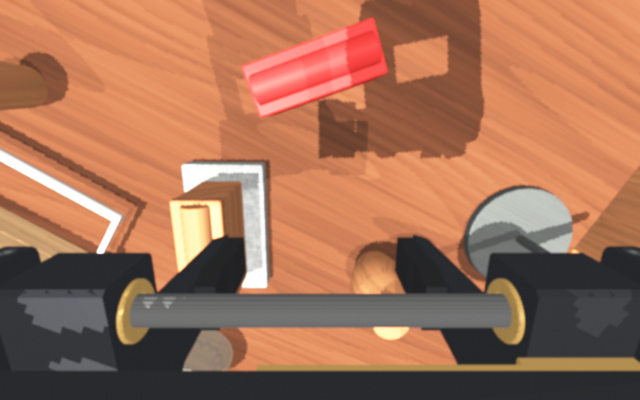

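View pics/s7.png

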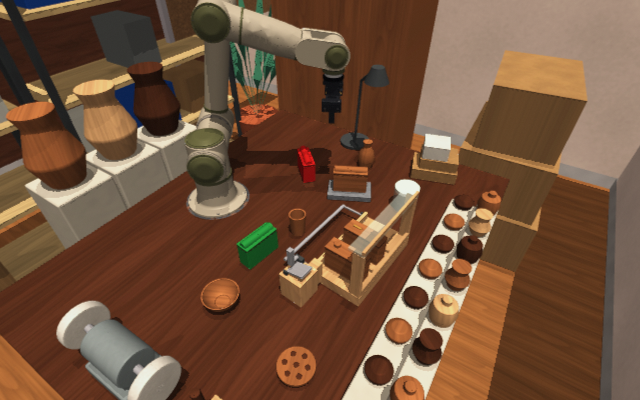

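View pics/top1c.png

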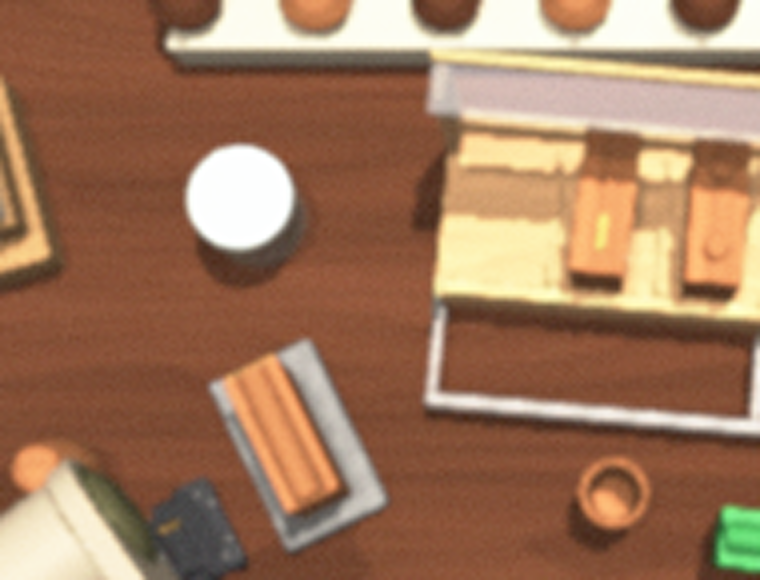

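The box stands on the plinth, the gate is down and everything else is in place. One last numeric check of its lid corners, from the top view.

```bash
python3 -c "
from h import *
T=lambda u,v:(170+u/4,95+v/4)
W=ray('top',[T(222,378),T(277,353),T(345,490),T(290,515)],.115);c=W.mean(0)
P=ray('top',[T(209,383),T(308,339),T(387,500),T(292,552)],.025);p=P.mean(0)
a=np.radians(27.);R=np.array([[np.cos(a),np.sin(a)],[-np.sin(a),np.cos(a)]])
print(c,p,R@(c-p)[:2],R@(c[:2]-[.422,.304]))
e=(W[0]+W[1]-W[2]-W[3]);print(np.degrees(np.arctan2(e[1],e[0])),W)
a0=cv2.imread('pics/top0.png');a1=cv2.imread('pics/top1.png')
for n,(x0,y0,x1,y1) in dict(jar=(212,128,250,165),pot=(310,205,335,232),bowl=(403,205,442,244),pod=(415,128,450,162),vase=(170,203,198,228),boxes=(306,130,366,168)).items():
    g=lambda i:np.float32(cv2.cvtColor(i[y0:y1,x0:x1],6)); print(n,cv2.phaseCorrelate(g(a0),g(a1)))
"
```

```text
[0.4208 0.3009 0.115 ] [0.4215 0.303  0.025 ] [-0.0016 -0.0016] [-0.0025 -0.0023]
27.25155441854884 [[0.4694 0.355  0.115 ]
 [0.4912 0.308  0.115 ]
 [0.3721 0.2469 0.115 ]
 [0.3507 0.2936 0.115 ]]
jar ((-0.0534365007779698, 0.05479127007503237), 0.968968975841999)
pot ((0.4265246165603749, 0.5858684979085744), 0.948001217312283)
bowl ((-0.16983253498593598, 0.09111194941570488), 0.9569057855010032)
pod ((-0.01799690685246702, 0.03885383068264048), 0.9549693954579624)
vase ((0.04827691246608801, -13.805877155962651), 0.04161185868581136)
boxes ((-0.06923169402276486, -0.02176305766969122), 0.983705278635025)
```

The box is within 3 mm of the plinth centre and aligned to within 0.5°. The vase correlation is invalid because the arm hides it in the top view, but it stands upright in the wrist and scene views. Handing in.

```bash
python3 -c "
from cell import arm
print(arm.finish_job())"
```

```text
the job is handed in; nothing more can be done
None
```

I carried out the whole job and handed it in after about 16 s of the 59 s allowed. The hand-in reported no verdict.

**What I did:**
- I tipped the keeper with closed fingers and pushed the bolt stem about 30 mm to the right, and the gate dropped.
- I gripped the ridged box in the left bay, forward of its centre so the gripper cleared the cover.
- I lifted it about 45 mm, which put its underside about 15 mm above the rail. I then drew it forward to rack x ≈ −0.20 m.
- I lowered it onto the plinth until the vertical force changed sign, opened slowly and backed away.

**Last checks:**
- **Box:** it is upright, about 2–3 mm from the plinth's centre along and across, and aligned with it to within 0.5°.
- **Gate:** after it dropped, its bar appeared where a fully lowered gate should be in the wrist view. It was still down in the final pictures.
- **Other objects:** the two other boxes, bead jar, bowl and seed pod matched the starting picture to within 0.2 px. The brush pot shifted 0.7 px (roughly 2 mm), most likely from a change in shadow.
- **Robot:** it is clear of everything.

**Checks that failed or disagreed:**
- The before/after comparison for the vase was not valid because the arm hid it in the top view. It was standing upright in the wrist and scene views, but I did not measure its position.
- An early wrist picture disagreed with the fitted rack pose because the arm was still settling. Repeated at rest, it agreed to about 1 px.

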